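# Hook the sprung lifting balancer onto a centrifuge rotor

### The arm

A 6-joint arm with a two-finger parallel gripper is mounted at the origin on a cart in front of the work surface, level with it; the furniture and walls round the work are solid. World frame = base frame: x ahead of the robot, y to its left, z up, the work surface at z = 0. Lengths are in m, angles in rad, forces in N, time in s.
With the tool pointing down it reaches from about 0.375 to 0.825 m from the base axis. Payload 5.5 kg.
Tool frame: the origin (TCP) lies between the finger pads; the fingertips stand 25 mm ahead of it and the grasp point (between the pads) lies 6 mm ahead of it; y points along the fingers, z is the direction in which the jaws open and shut, and the axes are right-handed (so a half turn about y gives the same grasp; the last joint's range is limited). The gripper opens to 85 mm and grips with 20 to 120 N. Pads are 22 mm wide; open, the fingers measure 114 mm over their backs; the gripper's body (76 mm by 85 mm) begins 54 mm behind the grasp point. The pads swing forward as they close: fully open they stand 13 mm farther back than shut.
Start: joints at [1.227, 0.314, -0.047, 1.21, 0, 1.571], TCP at [0.202, 0.565, 0.256] pointing down, gripper open.
Joint ranges: [-2.67, 2.67], [-0.69, 1.73], [-1.03, 1.25], [-2.08, 2.16], [-1.42, 1.45], [-3.14, 3.14]. Speed limits (rad/s): [2.39, 2.39, 3.01, 3.14, 3.14, 3.14].

### API

Orientations are given as a unit quaternion [x, y, z, w].
In Python, from plant import arm gives the robot as it stands.
- The arm moves only by the tool drive_tool, never from a script. Its argument "targets" is a list of rows, each a list of 4 numbers: the shift along the world's x, y, z in m, then the turn about the world's z in rad. In form: [[x, y, z, yaw], ...]. A call has exactly 10 rows; each row shifts and turns the commanded pose from where the row before left it; what a row does not reach is not made up. A row lasts 1/8 s, in which the tool goes at most 62.5 mm and 10.7 degrees, less where a joint would pass 70% of its speed; a pose out of reach is approached as far as the arm can. A call with a gripper value outside its range is refused whole. "claw" is the finger opening in m, from 0 to 0.0854, set as the call begins (left out, the last holds). The fingers move at their own pace and stop on an object; "squeeze" is the grip in N (left out, the last holds). Time passes only in rows, so rows that do not move let the fingers close, or fill a call up. It gives the time, the measured TCP pose, the force and the opening at its end, in the units of the state.
- arm.observe(): the state, without advancing time (a new reading comes with each control period).
- arm.snapshot(name): name is "scene" or "top" or "wrist"; returns a dict with "color" (384x512x3 uint8, red, green, blue), "camera_matrix" (3x3 intrinsics, pixels), "pose" (4x4, takes a point from camera to world coordinates). Camera axes: x right, y up, looking along -z (the intrinsics and any distortion apply to the point x, -y, -z); pixel columns grow to the right and rows downward; lengths in m; the calibration is good to about 2 mm. A picture is of the moment at which its call begins. There is no depth.
- arm.job_done(): hands the job in, once; it reports no verdict.
The state is a dict: "t": time; "q": joint angles; "qd": joint speeds; "joint_efforts": joint torques, N m; "eef_pos": TCP position; "eef_rot": TCP orientation; "wrist_force": force on the tool from outside, world axes, zero at the start; "wrist_torque": the same for the moment, N m; "gripper_width": opening from 0.0 (shut) to 1.0 (fully open).
Only numpy, scipy, OpenCV 4.12 (cv2) and the standard library are available. Lean on these libraries where they do the work, as an engineer would, in place of code of your own. Each camera call takes 0.05 s, during which the arm holds its last target. There are 200 camera calls.

### The job

Take the black knob of the lifting balancer, pull its sprung hook down beside the rotor's lifting bail and slide it sideways under the bail's bar until you feel the bar against the hook's shank, without shoving or tipping the rotor. Then ease the hook up until the bar sits in it and the spring holds it there, and let go; never let the hook fly up, and leave the beaker and the little bottle standing where they are.

Things in the scene. Friction and masses are not known exactly. Their poses are not given: they have to be found in the camera images.
- balancer: Fixed base rail of the lifting balancer, 64 x 260 x 24 mm, on the worktop. Origin: centre of its underside; y axis: along the rail, the way the trolley slides; the jib with the hook points along its -x axis, towards the robot. A 34 mm square aluminium column, 358 mm high, rides on the rail.
- trolley (a joint): Position of the column's trolley along the rail, m, grows towards the rail's +y; range -0.065 to 0.065; slides with about 0.4 N of friction and stays where it is left.
- carriage (a joint): How far the hook is pulled down, m: 0 fully retracted (hook seat 175 mm above the worktop), stop at 0.13. Hook, knob and jib move as one, only down/up and, with the trolley, along the rail; they never turn. A spring pulls them up with about 3 N at 0 and 6 N at 0.10.
- knob_grip (a point): Grasp point of the upright black knob on the jib's end: cylinder 24 mm diameter, 46 mm tall, this point 23 mm below its top; the jib's top (14 mm wide bar along the rail's x) lies 25 mm below this point, the hook seat 87 mm straight below it.
- hook_seat (a point): Lowest point of the hook's inside, where the bar will rest (axes as the rail's). The lip's tip reaches 10 mm above this point, the rod's underside lies 6 mm below it, the jib's underside 48 mm above it.
- rotor: Loose centrifuge rotor, metal disc 120 mm diameter, 55 mm high, about 1.4 kg, standing on the worktop below the hook's path, with a steel wire bail on top. Origin: centre of its underside. A sideways push of more than about 7 N at the bail's bar tips it.
- small_beaker: Clear small beaker, 44 x 51 x 59 mm, bystander; origin at the centre of its underside.
- little_bottle: Small brown bottle with a white cap, 42 mm diameter, 85 mm tall, bystander; origin at the centre of its underside.
- hook: Steel J hook of 6 mm round rod, flat in the plane of the rail's y and the vertical; origin at the hook seat. Shank on the rail's -y side, upturned lip on the +y side, centre lines 7 mm either side of the seat: 8 mm clear between. It takes a bar by moving towards the rail's +y under the bar, so it must come down on the bar's -y side.
- rotor_top (a point): Centre of the rotor's top, 55 mm up (axes as the rotor). Bail: round bar 6 mm thick along the rotor's x, its centre 96 mm above the worktop, on legs at x = +-22 mm (38 mm clear) from a foot plate whose top is at 59 mm. It is clamped tight in a slot along the rotor's y, anywhere within 18 mm either side of this point; where is not reported and must be seen or felt.
Not all that is in view belongs to the job. There is more than one size of the rotor; the one meant has the size given above.

How it is judged:
By the outcome, as a careful person would: the job done as asked, in the order asked, and still so for the second after the job is handed in, with the robot touching nothing.
It also fails if it takes over 50 s, if anything falls off the work surface, if the arm or the gripper's body presses on something with over 40 N, if the wrist force passes 120 N, or if a joint passes its speed limit or range.

## Working session

There is one attempt and no reset: what is moved stays moved. The work goes in short steps, Python scripts to look and compute and a tool call to move; the robot and the scene stay as the last step left them, time stands still between calls to the robot, and variables do not carry over. Pictures are saved under pics/ and viewed, about 8 in all and at most 12, crops included, and the job is handed in when it is done.

Besides the shell and the picture viewer there is one more tool, called after "Call:" by a JSON object that holds its "fn" and its "kwargs". drive_tool: Moves the arm, as the interface text tells. Its arguments: {"type":"object","properties":{"targets":{"type":"array","items":{"type":"array","items":{"type":"number"}}},"claw":{"type":"number"},"squeeze":{"type":"number"}},"required":["targets"]}

```bash
mkdir -p pics; ls
cat > h.py <<'E'
import numpy as np, cv2, sys
from plant import arm
def snap(n,f):
    s=arm.snapshot(n); np.savez('pics/'+f+'.npz',**{k:np.array(s[k]) for k in('color','camera_matrix','pose')})
    cv2.imwrite('pics/'+f+'.png',s['color'][:,:,::-1]); return s
def load(f): return dict(np.load('pics/'+f+'.npz'))
def ray(s,u,v):
    K=s['camera_matrix'];P=s['pose']
    d=np.array([(u-K[0,2])/K[0,0],-(v-K[1,2])/K[1,1],-1.]); d=P[:3,:3]@d
    return P[:3,3],d/np.linalg.norm(d)
def onz(s,u,v,z):
    o,d=ray(s,u,v); return o+d*(z-o[2])/d[2]
def two(s1,p1,s2,p2):
    o1,d1=ray(s1,*p1);o2,d2=ray(s2,*p2)
    t=np.linalg.lstsq(np.c_[d1,-d2],o2-o1,rcond=None)[0]
    a=o1+t[0]*d1;b=o2+t[1]*d2; return (a+b)/2,np.linalg.norm(a-b)
def proj(s,p):
    P=s['pose'];K=s['camera_matrix'];c=P[:3,:3].T@(np.array(p)-P[:3,3])
    return K[0,2]+K[0,0]*c[0]/-c[2],K[1,2]-K[1,1]*c[1]/-c[2]
E
python3 - <<'E'
from h import *
a=snap('scene','s0');b=snap('top','t0')
for s in(a,b): print(s.keys(),s['camera_matrix'],s['pose'].round(3))
cv2.imwrite('pics/both0.png',np.vstack([a['color'],b['color']])[:,:,::-1])
im=np.hstack([a['color'],b['color']])[:,:,::-1]
cv2.imwrite('pics/b0.png',im)
print(arm.observe())
E
```

```text
pics
dict_keys(['color', 'camera_matrix', 'pose']) [[385.80075036   0.         255.60180676]
 [  0.         385.80075036 189.20599247]
 [  0.           0.           1.        ]] [[ 0.496  0.357 -0.792 -0.191]
 [-0.869  0.195 -0.456 -0.531]
 [-0.008  0.914  0.407  0.579]
 [ 0.     0.     0.     1.   ]]
dict_keys(['color', 'camera_matrix', 'pose']) [[481.738422     0.         253.08627116]
 [  0.         481.738422   187.01599296]
 [  0.           0.           1.        ]] [[ 0.013  0.993 -0.121  0.444]
 [-1.     0.01  -0.025 -0.1  ]
 [-0.024  0.121  0.992  1.311]
 [ 0.     0.     0.     1.   ]]
{'t': 0.1, 'q': array([ 1.22702479e+00,  3.14158948e-01, -4.79424618e-02,  1.21019782e+00,
       -2.49609879e-05,  1.57081524e+00]), 'qd': array([-0.00012423, -0.00164907,  0.00136727,  0.0007327 ,  0.00017449,
        0.0001653 ]), 'joint_efforts': array([ 7.16647810e-04, -5.40766096e+01,  3.40542734e+01,  1.11514909e-02,
       -3.02484113e-05,  4.11340636e-06]), 'eef_pos': array([0.20207554, 0.56445617, 0.25553462]), 'eef_rot': array([ 0.69721054, -0.12103272,  0.12086836, -0.69616046]), 'wrist_force': array([ 0.53435665, -0.27413464,  0.10255224]), 'wrist_torque': array([ 0.03193927, -0.00847486, -0.00139972]), 'gripper_width': 1.0010774036936005}
```

View pics/s0.png

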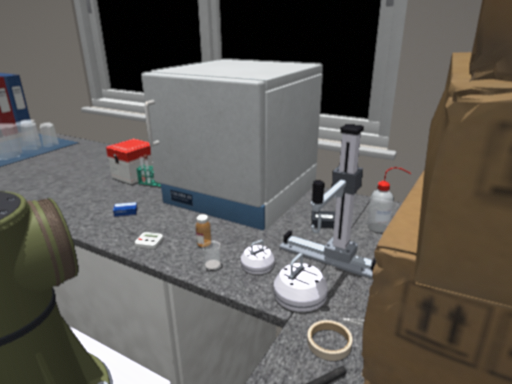

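View pics/t0.png

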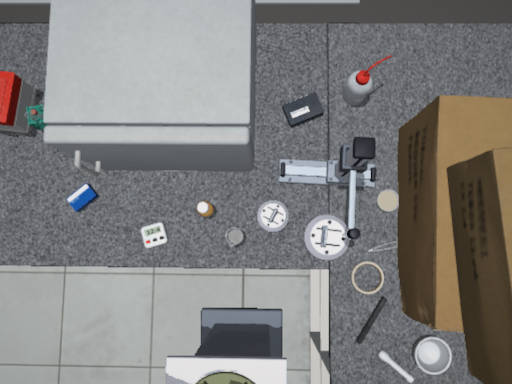

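The scene view shows a large rotor at (300,285) and a small one at (257,258), with the balancer to the right of them and its knob at (318,190). In the top view the large rotor at (327,237) is about 46 px across, which is roughly 120 mm. The small one at (273,215) is about 85 mm. The knob is at about (353,233).

Things that could be mistaken for the target:
- **Rotors:** large (327,237), which matches the given size, and small (273,215).
- **Black knobs:** jib end (353,233), column cap (364,148) and dark clamp at (322,218) in the scene view.

I choose the large rotor and the jib-end knob, and will check them in one crop.

Run:
```python
from h import *
a=load('s0');b=load('t0')
A=cv2.resize(a['color'][150:320,240:400],None,fx=2.5,fy=2.5,interpolation=3*0+2)
B=cv2.resize(b['color'][130:270,260:400],None,fx=3,fy=3,interpolation=2)
h=max(A.shape[0],B.shape[0]); f=lambda I:cv2.copyMakeBorder(I,0,h-I.shape[0],0,0,0)
cv2.imwrite('pics/c0.png',cv2.resize(np.hstack([f(A),f(B)]),None,fx=.97,fy=.97)[:,:,::-1])
print(h,A.shape,B.shape)
for uv,z in(((327,237),.03),((353,233),.25),((280,171),.024),((375,174),.024),((235,237),.05),((206,209),.08)): print(uv,onz(b,*uv,z).round(3))
print(two(a,(318,183),b,(353,233)))
```

```text
425 (425, 400, 3) (420, 420, 3)
(327, 237) [ 0.469 -0.264  0.03 ]
(353, 233) [ 0.474 -0.293  0.25 ]
(280, 171) [ 0.645 -0.14   0.024]
(375, 174) [ 0.639 -0.394  0.024]
(235, 237) [ 0.466 -0.023  0.05 ]
(206, 209) [0.536 0.051 0.08 ]
(array([ 0.47357201, -0.28842481,  0.28034668]), np.float64(0.002489669909530257))
```

View pics/c0.png

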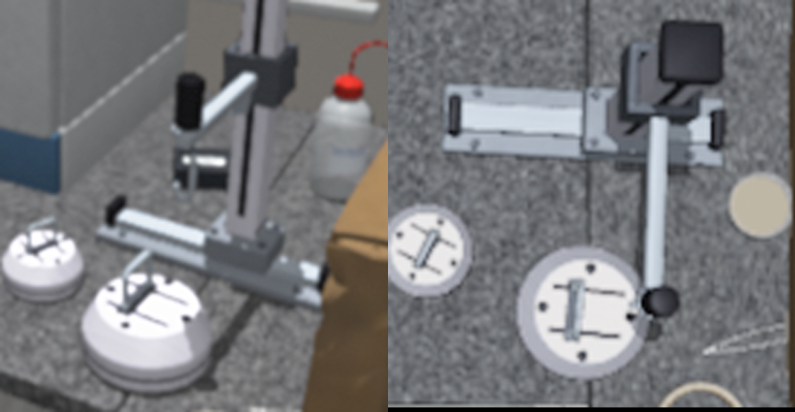

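The crop confirms the choice. The black knob on the jib's end is at top pixel (353,233), and the large rotor has its bail bar at about (324,236), to the hook's +y side. Now I'll measure more exactly.

Run:
```python
from h import *
from scipy.spatial.transform import Rotation as R
a=load('s0');b=load('t0')
def blob(s,x0,x1,y0,y1,th):
    g=s['color'].max(2)[y0:y1,x0:x1]<th
    n,l,st,c=cv2.connectedComponentsWithStats(g.astype('uint8'))
    return [(c[i]+[x0,y0],st[i]) for i in range(1,n) if st[i][4]>20]
print(blob(b,342,366,222,245,45)); print(blob(a,308,330,175,208,50))
k,l=(353.3,233.5),0
for c,s in blob(b,342,366,222,245,45): print('knob top',onz(b,*c,.285))
print('bar ends', onz(b,325.7,228,.098),onz(b,323.2,244,.098))
print('slot', onz(b,315.7,243.4,.055),onz(b,338.7,245.1,.055))
print('rotor edge',onz(b,305,237,.02),onz(b,350,237,.02))
print(R.from_quat(arm.observe()['eef_rot']).as_matrix().round(3))
```

```text
[(array([349.        , 234.18181818]), array([ 5,  8,  6,  9, 22], dtype=int32))]
[(array([317.68372093, 191.31162791]), array([  5,   6,  11,  23, 215], dtype=int32))]
knob top [ 0.47034393 -0.27799329  0.285     ]
bar ends [ 0.48988729 -0.25253084  0.098     ] [ 0.4500572  -0.24611038  0.098     ]
slot [ 0.4515747  -0.23198752  0.055     ] [ 0.44797571 -0.29108509  0.055     ]
rotor edge [ 0.46833718 -0.20733447  0.02      ] [ 0.46981806 -0.32644462  0.02      ]
[[ 0.941 -0.     0.337]
 [-0.337 -0.001  0.941]
 [ 0.    -1.    -0.002]]
```

Call:
{"fn": "drive_tool", "kwargs": {"targets": [[0.03, -0.03, 0.045, 0.032], [0.03, -0.03, 0.045, 0.032], [0.02, -0.056, 0.002, 0.032], [0.02, -0.056, 0.002, 0.032], [0.02, -0.056, 0.002, 0.032], [0.02, -0.056, 0.002, 0.032], [0.02, -0.056, 0.002, 0.032], [0.02, -0.056, 0.002, 0.032], [0.02, -0.056, 0.002, 0.032], [0.02, -0.056, 0.002, 0.032]], "claw": 0.0854, "squeeze": 40}}

```text
t: 1.35
eef_pos: [0.4224, 0.055, 0.3622]
eef_rot: [-0.707, 0.008, -0.008, 0.707]
wrist_force: [1.5, -0.2, 0.4]
gripper_width: 1.0
```

Call:
{"fn": "drive_tool", "kwargs": {"targets": [[0.0065, -0.043, 0, 0], [0.0065, -0.043, 0, 0], [0.0065, -0.043, 0, 0], [0.0065, -0.043, 0, 0], [0.0065, -0.043, 0, 0], [0.0065, -0.043, 0, 0], [0.0065, -0.043, 0, 0], [0.0065, -0.043, 0, 0], [0, 0, 0, 0], [0, 0, 0, 0]]}}

```text
t: 2.6
eef_pos: [0.4739, -0.2867, 0.3618]
eef_rot: [-0.707, 0.009, -0.008, 0.707]
wrist_force: [0.3, -0.0, -0.0]
gripper_width: 0.996
```

Run:
```python
from h import *
s=snap('wrist','w1');print(s['pose'].round(3),s['camera_matrix'])
print(proj(s,[.474,-.289,.285]),arm.observe()['eef_pos'])
```

```text
[[ 0.024 -0.954 -0.297  0.398]
 [ 1.     0.022  0.007 -0.286]
 [-0.    -0.298  0.955  0.479]
 [ 0.     0.     0.     1.   ]] [[276.55288429   0.         253.47257268]
 [  0.         276.55288429 191.82782437]
 [  0.           0.           1.        ]]
(np.float64(252.3332703808432), np.float64(211.2164509006958)) [ 0.47398197 -0.28629571  0.36213917]
```

View pics/w1.png

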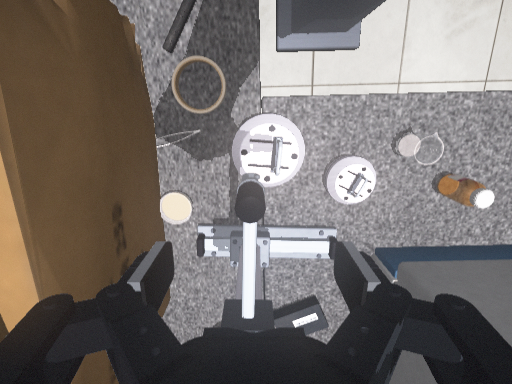

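Run:
```python
from h import *
s=load('w1')
g=(s['color'].max(2)<60)[175:232,225:275].astype('uint8')
n,l,st,c=cv2.connectedComponentsWithStats(g)
i=1+st[1:,4].argmax();print(c[i]+[225,175],st[i])
for r in range(0,57,4): 
    x=np.where(l[r]==i)[0]
    if len(x):print(r+175,x.min()+225,x.max()+225)
for uv in((251,205),(251,207)):print(onz(s,*uv,.285))
for z in(0,.15,.3,.4):print(z,onz(s,155,230,z),onz(load('t0'),398,200,z))
# bar in wrist
im=cv2.resize(s['color'][105:225,220:320],None,fx=5,fy=5,interpolation=2);cv2.imwrite('pics/w1c.png',im[:,:,::-1])
```

```text
Traceback (most recent call last):
ValueError: attempt to get argmax of an empty sequence
```

Run:
```python
from h import *
s=load('w1')
G=s['color'].max(2); print(G[180:230:4,251], G[205,232:272:2])
for uv in((251,205),(251,207)):print(onz(s,*uv,.285))
for z in(0,.15,.3,.4):print(z,onz(s,155,230,z),onz(load('t0'),398,200,z))
im=cv2.resize(s['color'][105:225,220:320],None,fx=5,fy=5,interpolation=2);cv2.imwrite('pics/w1c.png',im[:,:,::-1])
```

```text
[165  90  87  87  89  89  82  78  79  80  76 254 254] [104 111  71  74  75  77  79  81  81  80  80  82  84  82  85  84  83 153
 156 150]
[ 0.46901252 -0.28987141  0.285     ]
[ 0.47060183 -0.28991303  0.285     ]
0 [ 0.6189657 -0.4783161  0.       ] [ 5.71711650e-01 -4.60709802e-01 -2.22044605e-16]
0.15 [ 0.54987079 -0.41820542  0.15      ] [ 0.55705896 -0.41946857  0.15      ]
0.3 [ 0.48077588 -0.35809474  0.3       ] [ 0.54240626 -0.37822733  0.3       ]
0.4 [ 0.43471261 -0.31802095  0.4       ] [ 0.5326378  -0.35073318  0.4       ]
```

View pics/w1c.png

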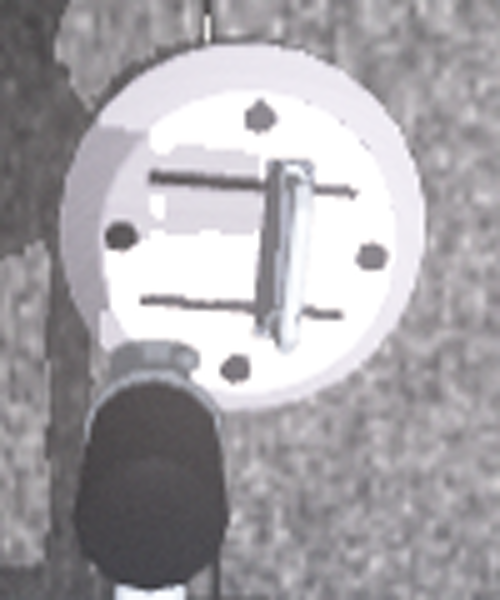

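Run:
```python
from h import *
s=load('w1')
for uv in((279.4,139),(277.5,172)):print('bar',onz(s,*uv,.098))
print('rotor rim top?',onz(s,268.5,150,.04)) 
t=load('t0')
print(two(s,(278.4,155.5),t,(324.4,236)))
```

```text
bar [ 0.44251718 -0.25208978  0.098     ]
bar [ 0.48852219 -0.25456965  0.098     ]
rotor rim top? [ 0.46611396 -0.26410247  0.04      ]
(array([ 0.46988562, -0.2517105 ,  0.07402273]), np.float64(0.0014053252444469638))
```

Call:
{"fn": "drive_tool", "kwargs": {"targets": [[-0.001, -0.002, 0, 0], [0, 0, -0.01, 0], [0, 0, -0.015, 0], [0, 0, -0.015, 0], [0, 0, -0.015, 0], [0, 0, -0.015, 0], [0, 0, -0.01, 0], [0, 0, -0.01, 0], [0, 0, 0, 0], [0, 0, 0, 0]], "claw": 0.055}}

```text
t: 3.9
eef_pos: [0.4734, -0.2893, 0.2727]
eef_rot: [0.707, -0.008, 0.009, -0.707]
wrist_force: [-0.5, 0.6, 0.0]
gripper_width: 0.647
```

Call:
{"fn": "drive_tool", "kwargs": {"targets": [[0, 0, 0, 0], [0, 0, 0, 0], [0, 0, 0, 0], [0, 0, 0, 0], [0, 0, 0, 0], [0, 0, 0, 0], [0, 0, 0, 0], [0, 0, 0, 0], [0, 0, 0, 0], [0, 0, 0, 0]], "claw": 0.015, "squeeze": 50}}

```text
t: 5.15
eef_pos: [0.4735, -0.2892, 0.2724]
eef_rot: [0.707, -0.008, 0.009, -0.707]
wrist_force: [1.5, -0.7, 3.7]
gripper_width: 0.266
```

Call:
{"fn": "drive_tool", "kwargs": {"targets": [[0, 0, -0.005, 0], [0, 0, -0.01, 0], [0, 0, -0.012, 0], [0, 0, -0.012, 0], [0, 0, -0.012, 0], [0, 0, -0.012, 0], [0, 0, -0.012, 0], [0, 0, -0.012, 0], [0, 0, -0.008, 0], [0, 0, -0.003, 0]]}}

```text
t: 6.4
eef_pos: [0.4734, -0.2891, 0.1739]
eef_rot: [-0.707, 0.008, -0.009, 0.707]
wrist_force: [2.1, -0.7, 7.4]
gripper_width: 0.27
```

Run:
```python
from h import *
o=arm.observe();print(o['eef_pos'],o['wrist_force'],o['gripper_width'])
a=snap('scene','s2');b=snap('wrist','w2')
A=cv2.resize(a['color'][150:320,260:400],None,fx=3,fy=3,interpolation=2)
B=b['color']; 
h=510; B=cv2.copyMakeBorder(B[:,100:452],0,h-384,0,0,0)
cv2.imwrite('pics/c2.png',np.hstack([A,B])[:,:,::-1])
```

```text
[ 0.47343549 -0.28905798  0.1738808 ] [ 2.09855636 -0.74467813  7.36647688] 0.26979110464172634
```

View pics/c2.png

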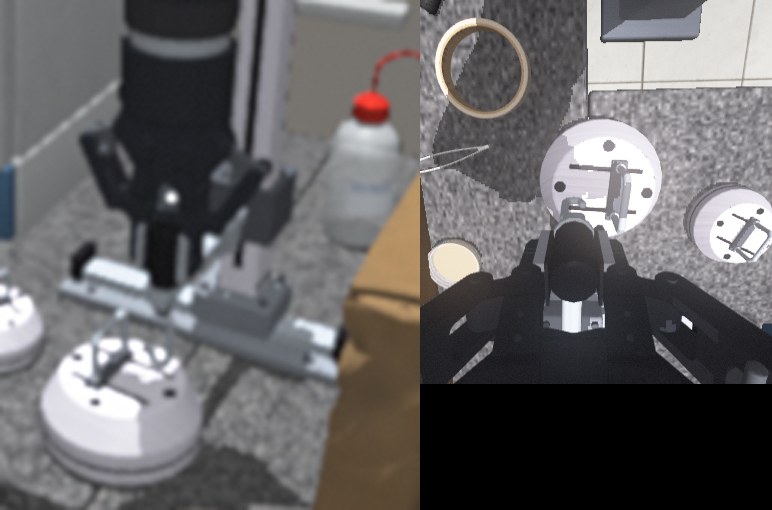

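The hook is down at about 76 mm seat height, on the -y side of the bar. In the wrist crop the hook is at (573,205) and the bar at (619,190), with a clear gap between them. Next I'll slide it slowly towards +y.

Call:
{"fn": "drive_tool", "kwargs": {"targets": [[0, 0.001, 0, 0], [0, 0.003, 0, 0], [0, 0.003, 0, 0], [0, 0.003, 0, 0], [0, 0.003, 0, 0], [0, 0.003, 0, 0], [0, 0.002, 0, 0], [0, 0.001, 0, 0], [0, 0.001, 0, 0], [0, 0, 0, 0]]}}

```text
t: 7.75
eef_pos: [0.4744, -0.2692, 0.1746]
eef_rot: [0.707, -0.007, 0.009, -0.707]
wrist_force: [3.6, 0.4, 6.4]
gripper_width: 0.266
```

Call:
{"fn": "drive_tool", "kwargs": {"targets": [[0, 0.0005, 0, 0], [0, 0.0005, 0, 0], [0, 0.0005, 0, 0], [0, 0.0005, 0, 0], [0, 0.0005, 0, 0], [0, 0.0005, 0, 0], [0, 0.0005, 0, 0], [0, 0.0005, 0, 0], [0, 0, 0, 0], [0, 0, 0, 0]]}}

```text
t: 9.0
eef_pos: [0.4746, -0.2653, 0.1747]
eef_rot: [0.707, -0.007, 0.009, -0.707]
wrist_force: [4.5, -0.4, 6.5]
gripper_width: 0.267
```

Call:
{"fn": "drive_tool", "kwargs": {"targets": [[0.001, 0, -0.001, 0], [0.001, 0, 0, 0], [0, 0.0005, 0, 0], [0, 0.0005, 0, 0], [0, 0.0005, 0, 0], [0, 0.0005, 0, 0], [0, 0.0005, 0, 0], [0, 0.0005, 0, 0], [0, 0.0005, 0, 0], [0, 0, 0, 0]]}}

```text
t: 10.25
eef_pos: [0.4748, -0.2615, 0.173]
eef_rot: [0.707, -0.009, 0.008, -0.707]
wrist_force: [-0.9, -0.5, 5.8]
gripper_width: 0.266
```

Call:
{"fn": "drive_tool", "kwargs": {"targets": [[0, 0.0005, 0, 0], [0, 0.0005, 0, 0], [0, 0.0005, 0, 0], [0, 0.0005, 0, 0], [0, 0.0005, 0, 0], [0, 0.0005, 0, 0], [0, 0.0005, 0, 0], [0, 0.0005, 0, 0], [0, 0, 0, 0], [0, 0, 0, 0]]}}

```text
t: 11.5
eef_pos: [0.475, -0.2576, 0.1731]
eef_rot: [0.707, -0.009, 0.008, -0.707]
wrist_force: [-0.5, 0.6, 5.9]
gripper_width: 0.267
```

Run:
```python
from h import *
o=arm.observe();print(o['eef_pos'],o['wrist_force'],o['wrist_torque'])
a=snap('scene','s3');b=snap('wrist','w3')
A=cv2.resize(a['color'][220:310,270:350],None,fx=5,fy=5,interpolation=2)
B=cv2.resize(b['color'][110:230,210:320],None,fx=3.5,fy=3.5,interpolation=2)
h=450; B=cv2.copyMakeBorder(B,0,h-B.shape[0],0,0,0)
cv2.imwrite('pics/c3.png',np.hstack([A,B])[:,:,::-1])
```

```text
[ 0.47499942 -0.25758285  0.1730964 ] [-0.4583982   0.60566317  5.86651772] [-0.11078494 -0.03069985  0.01194169]
```

View pics/c3.png

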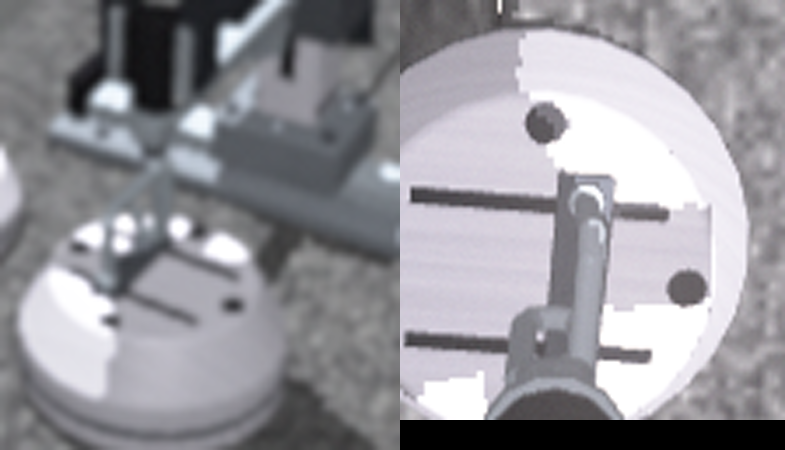

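The wrist view shows the lip already passing under the bar at crop pixel (565,315), with the shank still about 6 mm short of it and the rotor unmoved. I'll continue with a feeling approach.

Call:
{"fn": "drive_tool", "kwargs": {"targets": [[0, 0.0004, 0, 0], [0, 0.0004, 0, 0], [0, 0.0004, 0, 0], [0, 0.0004, 0, 0], [0, 0.0004, 0, 0], [0, 0.0004, 0, 0], [0, 0.0003, 0, 0], [0, 0.0003, 0, 0], [0, 0, 0, 0], [0, 0, 0, 0]]}}

```text
t: 12.85
eef_pos: [0.4752, -0.2546, 0.1731]
eef_rot: [0.707, -0.008, 0.008, -0.707]
wrist_force: [0.6, -0.0, 5.7]
gripper_width: 0.267
```

Call:
{"fn": "drive_tool", "kwargs": {"targets": [[0, 0.0003, 0, 0], [0, 0.0003, 0, 0], [0, 0.0002, 0, 0], [0, 0.0002, 0, 0], [0, 0.0002, 0, 0], [0, 0.0002, 0, 0], [0, 0.0001, 0, 0], [0, 0, 0, 0], [0, 0, 0, 0], [0, 0, 0, 0]]}}

```text
t: 14.1
eef_pos: [0.4752, -0.2531, 0.1732]
eef_rot: [0.707, -0.008, 0.008, -0.707]
wrist_force: [0.2, -0.5, 5.5]
gripper_width: 0.267
```

Call:
{"fn": "drive_tool", "kwargs": {"targets": [[0, 0.0003, 0, 0], [0, 0.0003, 0, 0], [0, 0.0002, 0, 0], [0, 0.0002, 0, 0], [0, 0.0002, 0, 0], [0, 0.0002, 0, 0], [0, 0.0001, 0, 0], [0, 0, 0, 0], [0, 0, 0, 0], [0, 0, 0, 0]]}}

```text
t: 15.35
eef_pos: [0.4753, -0.2517, 0.1732]
eef_rot: [0.707, -0.008, 0.009, -0.707]
wrist_force: [1.0, -1.1, 6.5]
gripper_width: 0.267
```

Call:
{"fn": "drive_tool", "kwargs": {"targets": [[0, 0.0002, 0, 0], [0, 0.0002, 0, 0], [0, 0.0002, 0, 0], [0, 0.0002, 0, 0], [0, 0.0002, 0, 0], [0, 0, 0, 0], [0, 0, 0, 0], [0, 0, 0, 0], [0, 0, 0, 0], [0, 0, 0, 0]]}}

```text
t: 16.6
eef_pos: [0.4753, -0.2507, 0.1732]
eef_rot: [0.707, -0.008, 0.009, -0.707]
wrist_force: [0.8, -0.5, 5.9]
gripper_width: 0.266
```

Call:
{"fn": "drive_tool", "kwargs": {"targets": [[0, 0.0002, 0, 0], [0, 0.0002, 0, 0], [0, 0.0002, 0, 0], [0, 0.0002, 0, 0], [0, 0.0002, 0, 0], [0, 0.0002, 0, 0], [0, 0, 0, 0], [0, 0, 0, 0], [0, 0, 0, 0], [0, 0, 0, 0]]}}

```text
t: 17.85
eef_pos: [0.4754, -0.25, 0.1733]
eef_rot: [0.707, -0.008, 0.009, -0.707]
wrist_force: [0.7, -2.4, 4.8]
gripper_width: 0.268
```

Run:
```python
from h import *
o=arm.observe();print(o['eef_pos'],o['wrist_force'],o['wrist_torque'])
b=snap('wrist','w4');w=load('w3')
for f in(w,b):
  pass
B=[cv2.resize(x['color'][110:230,210:320],None,fx=3.6,fy=3.6,interpolation=2) for x in(w,b)]
cv2.imwrite('pics/c4.png',np.hstack(B)[:,:,::-1])
```

```text
[ 0.4753708  -0.24998953  0.17326687] [ 0.74577544 -2.39078767  4.80906042] [-0.39504327 -0.14525326  0.08128271]
```

View pics/c4.png

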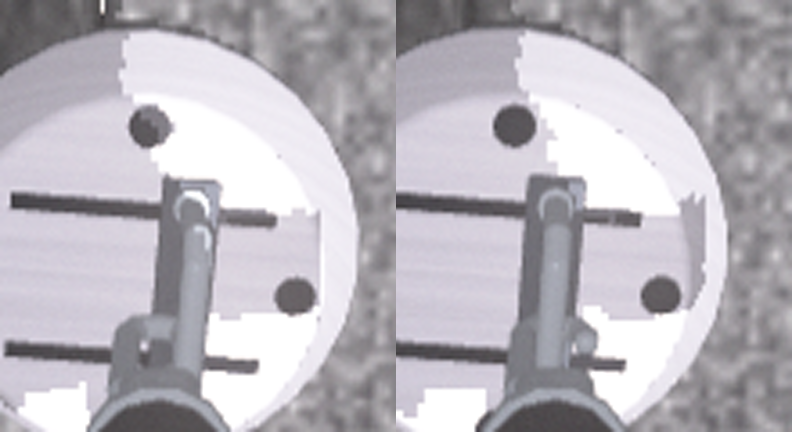

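I felt the contact: Fy is -2.4 N and the TCP stopped 0.5 mm short. The view shows the bar against the shank with the lip beyond it, at (583,340), and the rotor not moved. I'll relax the push slightly and ease the hook up.

Call:
{"fn": "drive_tool", "kwargs": {"targets": [[0, -0.0005, 0, 0], [0, -0.0002, 0.0005, 0], [0, 0, 0.0015, 0], [0, 0, 0.002, 0], [0, 0, 0.002, 0], [0, 0, 0.002, 0], [0, 0, 0.002, 0], [0, 0, 0.002, 0], [0, 0, 0.001, 0], [0, 0, 0, 0]]}}

```text
t: 19.15
eef_pos: [0.4754, -0.2502, 0.1865]
eef_rot: [0.707, -0.008, 0.009, -0.707]
wrist_force: [1.3, -1.0, 5.6]
gripper_width: 0.271
```

Call:
{"fn": "drive_tool", "kwargs": {"targets": [[0, 0, 0.0003, 0], [0, 0, 0.0003, 0], [0, 0, 0.0003, 0], [0, 0, 0.0003, 0], [0, 0, 0.0003, 0], [0, 0, 0.0003, 0], [0, 0, 0.0002, 0], [0, 0, 0, 0], [0, 0, 0, 0], [0, 0, 0, 0]]}}

```text
t: 20.4
eef_pos: [0.4753, -0.2501, 0.1884]
eef_rot: [0.707, -0.008, 0.008, -0.707]
wrist_force: [3.3, -1.9, 5.1]
gripper_width: 0.263
```

Call:
{"fn": "drive_tool", "kwargs": {"targets": [[0, 0, 0.0003, 0], [0, 0, 0.0003, 0], [0, 0, 0.0003, 0], [0, 0, 0.0003, 0], [0, 0, 0.0003, 0], [0, 0, 0, 0], [0, 0, 0, 0], [0, 0, 0, 0], [0, 0, 0, 0], [0, 0, 0, 0]]}}

```text
t: 21.65
eef_pos: [0.4753, -0.2502, 0.1898]
eef_rot: [0.707, -0.008, 0.008, -0.707]
wrist_force: [4.9, -1.8, 3.0]
gripper_width: 0.27
```

Call:
{"fn": "drive_tool", "kwargs": {"targets": [[0, 0, 0.0003, 0], [0, 0, 0.0003, 0], [0, 0, 0.0002, 0], [0, 0, 0, 0], [0, 0, 0, 0], [0, 0, 0, 0], [0, 0, 0, 0], [0, 0, 0, 0], [0, 0, 0, 0], [0, 0, 0, 0]]}}

```text
t: 22.9
eef_pos: [0.4753, -0.2502, 0.1904]
eef_rot: [0.707, -0.008, 0.008, -0.707]
wrist_force: [3.9, -3.3, 1.1]
gripper_width: 0.271
```

Call:
{"fn": "drive_tool", "kwargs": {"targets": [[0.0004, -0.0003, 0.0002, 0], [0.0004, -0.0003, 0.0001, 0], [0, -0.0002, 0, 0], [0, 0, 0, 0], [0, 0, 0, 0], [0, 0, 0, 0], [0, 0, 0, 0], [0, 0, 0, 0], [0, 0, 0, 0], [0, 0, 0, 0]]}}

```text
t: 24.15
eef_pos: [0.4754, -0.2508, 0.1907]
eef_rot: [-0.707, 0.009, -0.008, 0.707]
wrist_force: [-4.3, -1.5, 3.6]
gripper_width: 0.267
```

Run:
```python
from h import *
a=snap('scene','s5');b=snap('wrist','w5')
A=cv2.resize(a['color'][220:310,270:350],None,fx=4.5,fy=4.5,interpolation=2)
B=cv2.resize(b['color'][110:230,210:320],None,fx=3.375,fy=3.375,interpolation=2)
cv2.imwrite('pics/c5.png',np.hstack([A,B])[:,:,::-1])
```

```text
(no output)
```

View pics/c5.png

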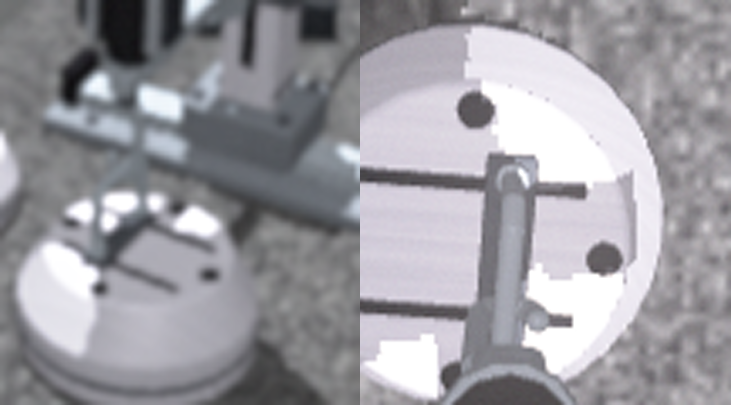

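The view shows the bar between the shank and the lip (536,317), with the rotor standing. I'll undo half of the x correction and ease up a little more until the spring load has moved off the gripper.

Call:
{"fn": "drive_tool", "kwargs": {"targets": [[-0.0004, 0, 0, 0], [0, 0, 0.0002, 0], [0, 0, 0.0002, 0], [0, 0, 0, 0], [0, 0, 0, 0], [0, 0, 0, 0], [0, 0, 0, 0], [0, 0, 0, 0], [0, 0, 0, 0], [0, 0, 0, 0]]}}

```text
t: 25.5
eef_pos: [0.4754, -0.2508, 0.1911]
eef_rot: [-0.707, 0.009, -0.008, 0.707]
wrist_force: [-5.5, -1.3, 1.2]
gripper_width: 0.268
```

Call:
{"fn": "drive_tool", "kwargs": {"targets": [[-0.0003, 0, 0.0002, 0], [0, 0, 0, 0], [0, 0, 0, 0], [0, 0, 0, 0], [0, 0, 0, 0], [0, 0, 0, 0], [0, 0, 0, 0], [0, 0, 0, 0], [0, 0, 0, 0], [0, 0, 0, 0]]}}

```text
t: 26.75
eef_pos: [0.4753, -0.2509, 0.1914]
eef_rot: [-0.707, 0.008, -0.008, 0.707]
wrist_force: [-2.4, -0.9, -5.2]
gripper_width: 0.267
```

Call:
{"fn": "drive_tool", "kwargs": {"targets": [[0, 0, -0.0002, 0], [0, 0, 0, 0], [0, 0, 0, 0], [0, 0, 0, 0], [0, 0, 0, 0], [0, 0, 0, 0], [0, 0, 0, 0], [0, 0, 0, 0], [0, 0, 0, 0], [0, 0, 0, 0]], "squeeze": 20}}

```text
t: 28.0
eef_pos: [0.4754, -0.2509, 0.1914]
eef_rot: [0.707, -0.008, 0.008, -0.707]
wrist_force: [-2.5, -0.3, -2.0]
gripper_width: 0.266
```

The spring is now carried by the bar. I'll release the knob.

Call:
{"fn": "drive_tool", "kwargs": {"targets": [[0, 0, 0, 0], [0, 0, 0, 0], [0, 0, 0, 0], [0, 0, 0, 0], [0, 0, 0, 0], [0, 0, 0, 0], [0, 0, 0, 0], [0, 0, 0, 0], [0, 0, 0, 0], [0, 0, 0, 0]], "claw": 0.055}}

```text
t: 29.25
eef_pos: [0.4753, -0.2509, 0.1913]
eef_rot: [-0.707, 0.008, -0.008, 0.707]
wrist_force: [-0.6, -0.7, -0.4]
gripper_width: 0.643
```

Call:
{"fn": "drive_tool", "kwargs": {"targets": [[0, 0, 0.005, 0], [0, 0, 0.01, 0], [0, 0, 0.015, 0], [0, 0, 0.015, 0], [0, 0, 0.015, 0], [0, 0, 0.015, 0], [0, 0, 0.015, 0], [0, 0, 0.015, 0], [0, 0, 0.01, 0], [0, 0, 0, 0]]}}

```text
t: 30.5
eef_pos: [0.4757, -0.2511, 0.3071]
eef_rot: [0.707, -0.008, 0.009, -0.707]
wrist_force: [0.3, 0.5, -0.0]
gripper_width: 0.644
```

Run:
```python
from h import *
a=snap('scene','s6');b=snap('wrist','w6');t=snap('top','t6');t0=load('t0')
A=cv2.resize(a['color'][170:320,190:390],None,fx=2,fy=2,interpolation=2)
B=cv2.resize(b['color'][90:240,170:370],None,fx=2,fy=2,interpolation=2)
cv2.imwrite('pics/c6.png',np.hstack([A,B])[:,:,::-1])
for x0,x1,y0,y1 in((195,246,198,250),(300,318,210,265)):
    print(np.abs(t['color'][y0:y1,x0:x1].astype(int)-t0['color'][y0:y1,x0:x1]).mean())
```

```text
0.680115635997989
13.864309764309764
```

View pics/c6.png

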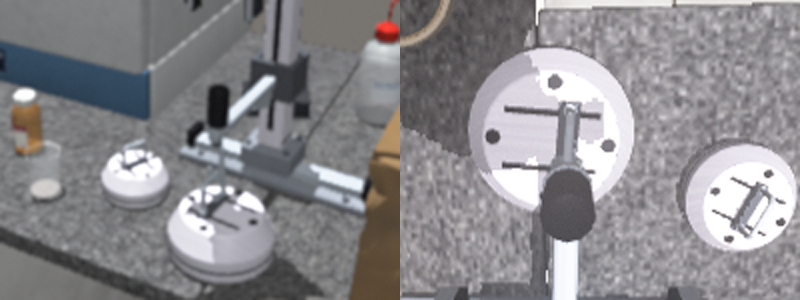

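The knob stays low after release, with its top at crop pixel (217,88). The hook is in the bail, the rotor is upright, and the bottle and beaker are standing. One quick numeric check, then I hand in.

Run:
```python
from h import *
a=load('s6')
for z in(.204,.285): print(z,proj(a,[.474,-.251,z]))
print(arm.observe()['t'],arm.job_done())
```

```text
0.204 (np.float64(298.5128710389399), np.float64(213.2508021233759))
0.285 (np.float64(300.0034944763416), np.float64(177.37203666278833))
the job is handed in; nothing more can be done
30.65 None
```

The hook is in the bail of the 120 mm rotor with the spring holding it. I let go of the knob and handed the job in at 30.65 s.

- **Reach and pull down:** I gripped the jib-end knob and pulled the hook down about 98 mm on the bar's -y side.
- **Slide under the bar:** I slid it sideways under the bar until the shank touched it, at about 2.4 N sideways. That is well under the 7 N that would tip the rotor.
- **Ease up:** I raised the hook in small steps until the upward force on the gripper had gone to the bar, then opened the fingers.

**Last checks**
- After release the knob's top was seen at pixel (298.5, 214). That matches a height of about 0.204 m, where the bar should hold it; fully retracted it would show at row 177.
- The wrist force was about zero with the gripper clear, 116 mm higher.
- The rotor is upright, and the bottle and beaker area is unchanged in the top view.

**What disagreed**
- **Sideways load:** while I eased the hook up, the gripper saw up to about 5.5 N along x and 3.3 N along y, partly because the rail lies at a slight angle to my moves.
- **Upward pull:** it briefly reached about 5 N beyond the spring, short of lifting the rotor. I took it back before letting go.
- **Top-view patch by the rotor:** the before/after comparison showed a change (mean difference 13.9). I put this down to the arm's shadow or the arm itself in view, and did not look further. The wrist view showed no visible shift of the rotor.

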